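# Make up a seal pack on the blue mandrel

### The arm

A 6-joint arm with a two-finger parallel gripper is mounted at the origin on the work surface. World frame = base frame: x ahead of the robot, y to its left, z up, the work surface at z = 0. Lengths are in mm, angles in rad, forces in N, time in s.
With the tool pointing down it reaches from about 425 to 925 mm from the base axis. Payload 12.5 kg.
Tool frame: the origin (TCP) lies midway between the tips of the shut fingers; the grasp point (between the pads) lies behind it (arm.grip_point_offset is the z of the grasp point in the tool frame, in mm); z points along the fingers, y is the direction in which the jaws open and shut (so a half turn about z gives the same grasp; the last joint's range is limited). The gripper opens to 85 mm and grips with 20 to 120 N. Pads are 22 mm wide; open, the fingers measure 114 mm over their backs; the gripper's body (76 mm by 85 mm) begins 54 mm behind the grasp point. The pads swing forward as they close: fully open they stand 13 mm farther back than shut.
Start: joints at [1.021, 0.491, 1.559, -0, 1.092, -0.106], TCP at [268.345, 564.478, 231.327] pointing down, gripper open.
Joint ranges: [-3.1, 3.1], [-0.84, 2.19], [0.05, 2.79], [-1.13, 4.28], [0.06, 2.93], [-2.69, 2.69]. Speed limits (rad/s): [2.22, 2.22, 2.79, 3.14, 3.14, 3.14].

### API

Orientations are given as a rotation vector (axis times angle).
In Python, from cell import arm, eyes gives the robot as it stands.
- The arm moves only by the tool play_rows, never from a script. Its argument "steps" is a list of rows, each an object of numbers: "claw": the opening, from 0 (shut) to 1 (fully open); "x", "y", "z": the shift along the tool's x, y, z in cm; "rx", "ry", "rz": the turn, a rotation vector about the tool's x, y, z in rad. A call has 1 to 12 rows; each row shifts and turns the commanded pose from where the row before left it, along the tool's axes as they then stand; what a row does not reach is not made up. A row lasts 1/8 s, in which the tool goes at most 62.5 mm and 10.7 degrees, less where a joint would pass 70% of its speed; a pose out of reach is approached as far as the arm can. A call is refused whole if a number of a shift passes 6.25 or a number of a turn 0.188, either way. A call with a gripper value outside its range is refused whole. The fingers move at their own pace and stop on an object; the grip force is fixed at half the most. Time passes only in rows, so rows that do not move let the fingers close. It gives the time, the measured TCP pose, the force and the opening at its end, in the units of the state.
- arm.observe(): the state, without advancing time (a new reading comes with each control period).
- eyes.grab_frame(name): name is "scene" or "top" or "wrist"; returns the picture (400x640x3 uint8, blue, green, red); there is no depth.
- eyes.camera_params(name): a dict with "intrinsics" (3x3 intrinsics, pixels), "eye" and "orientation" of the camera in the world. Camera axes: x right, y up, looking along -z (the intrinsics and any distortion apply to the point x, -y, -z); pixel columns grow to the right and rows downward; lengths in mm; the calibration is good to about 2 mm. A picture is of the moment at which its call begins: read the wrist's pose just before it. camera_params takes no time and is no camera call; for the wrist camera it gives the pose at the moment of the call.
- arm.hand_in(): hands the job in, once; it reports no verdict.
The state is a dict: "t": time; "joint_pos": joint angles; "dq": joint speeds; "joint_torque": joint torques, N m; "eef_pos": TCP position; "eef_rot": TCP orientation; "ft_force": force on the tool from outside, world axes, zero at the start; "moment": the same for the moment, N m; "gripper_width": finger opening in mm.
Only numpy, scipy, OpenCV 4.12 (cv2) and the standard library are available. Lean on these libraries where they do the work, as an engineer would, in place of code of your own. Each camera call takes 0.05 s, during which the arm holds its last target. There are 200 camera calls.

### The job

Make up the seal pack on the post of the blue-based mandrel, from the bottom up: first the steel ring, then the orange seal ring, then the black ring, and last the green cap, open end down over the post, each lying flat on the one below. The seal is in the clamshell fixture: swing its lid by the red bar past vertical so that it stays open, lift the seal out, and leave the lid open. Do not shift the freshly polished steel cavity block, and leave all four pieces released and at rest on the blue mandrel, not on the white one.

Things in the scene. Friction and masses are not known exactly. Their poses are not given: they have to be found in the camera images.
- steel_ring_mid (a point): Loose bright steel ring, 56 mm outside diameter, 30 mm hole, 16 mm high, about 0.2 kg, lying flat on the bench. Its z axis is its ring axis, upright as it lies; the point is on that axis, half-way up. 
- seal_mid (a point): Loose orange plastic seal ring, 52 mm outside diameter, 30 mm hole, 12 mm high, 30 g. It lies flat in the clamshell fixture on its 20 mm high bed, round a locating stub of 22 mm diameter that stands 6 mm above the bed, seen through the openings of the closed lid. Its z axis is its ring axis, upright as it lies; the point is on that axis, half-way up. 
- black_ring_mid (a point): Loose black plastic ring, 48 mm outside diameter, 30 mm hole, 16 mm high, about 40 g, lying flat on the bench. Its z axis is its ring axis, upright as it lies; the point is on that axis, half-way up. 
- cap_mid (a point): Loose green plastic cap, 44 mm outside diameter, 26 mm high, 50 g, closed top (10 mm thick), standing open end down; its bore is 30 mm wide and 16 mm deep from below. Its z axis is its axis, up; the point is on the axis, half-way up.
- mandrel_blue: The target: fixed mandrel with a blue disc base of 80 mm diameter, 10 mm thick, and an upright aluminium post of 16 mm diameter in its centre whose top, tapered over the last 8 mm, is 62 mm above the bench. Origin at the centre of its underside, on the bench; z up along the post. The first ring lies on the base, 10 mm above the origin; the four pieces together are 70 mm high.
- mandrel_white: A spare mandrel, fixed, of the same shape with a white base. Not used: it stays empty. Origin at the centre of its underside, z up.
- fixture: Fixed black clamshell fixture, bed 90 mm (x) by 100 mm (y), 20 mm high, with an aluminium frame lid. Origin at the centre of its underside, z up. The lid's hinge axis runs along its y axis at x = +45 mm, z = 40 mm (the side away from the robot, with two steel lugs); the seal's place is at x = y = 0. Two 8 mm pins at x = -39, y = +-39 mm stand 16 mm above the bed.
- lid_bar (a point): Centre of the red round bar by which the fixture's lid is swung: 10 mm diameter, 54 mm clear length between its two arms, parallel to the hinge and 128 mm from the hinge axis, with 33 mm of open space between bar and lid frame. Closed, it is held out 83 mm from the fixture's origin towards the fixture's -x, 40 mm above the bench, with nothing below it. The point turns with the lid; closed, its axes are those of the fixture.
- lid (a joint): Angle of the fixture's lid in rad: 0 closed (level), grows as the bar swings up and over towards the fixture's +x, 1.57 vertical, stop at 2.3. It moves freely (about 0.18 kg): before vertical it falls shut, past vertical it falls open to the stop.
- cavity: Loose, freshly polished steel mould cavity block, 70 mm (x) by 56 mm (y), 28 mm high, 0.85 kg, with a dark recess drawn in its top. Origin at the centre of its underside, z up. It must stay where it is.
Mind the look-alikes: they are no part of the job. Of the things that look like the part that bears cap_mid, the smallest one is meant.

How it is judged (in metres and radians):
On the way, in this order (a step that is already met when the one before it is completed fails the run):
1. steel ring lies flat on the blue base (horizontal distance between steel_ring_mid and mandrel_blue below 0.01 m and z of steel_ring_mid in the frame of mandrel_blue between 0.015 and 0.021 m and angle between steel_ring_mid's own z axis and vertical below 0.12 rad), for 0.2 s.
2. orange seal lies flat on the steel ring (horizontal distance between seal_mid and mandrel_blue below 0.01 m and z of seal_mid in the frame of mandrel_blue between 0.029 and 0.035 m and angle between seal_mid's own z axis and vertical below 0.12 rad), for 0.2 s.
3. black ring lies flat on the seal (horizontal distance between black_ring_mid and mandrel_blue below 0.01 m and z of black_ring_mid in the frame of mandrel_blue between 0.043 and 0.049 m and angle between black_ring_mid's own z axis and vertical below 0.12 rad), for 0.2 s.
4. green cap sits flat on the black ring (horizontal distance between cap_mid and mandrel_blue below 0.01 m and z of cap_mid in the frame of mandrel_blue between 0.064 and 0.07 m and angle between cap_mid's own z axis and vertical below 0.12 rad), for 0.2 s.
At the end, for the whole second after the job is handed in: On the blue mandrel, bottom up: steel, orange, black, green; each centred within 10 mm of the post, within 3 mm of its full-down height (18, 32, 46, 67 mm over the origin), tilted under 0.12 rad, released and still (0.02 m/s); the lid open past 1.7 rad (all of step 1 and all of step 2 and all of step 3 and all of step 4 and linear speed of each of steel_ring, seal, black_ring, cap below 0.02 m/s and contact force between each of steel_ring, seal, black_ring, cap and the fingers below 0.05 N and value of joint lid above 1.7 rad); the robot touches nothing.
It fails at once if the polished cavity block was shifted by more than 15 mm (distance of cavity from where it was at the start of the episode above 0.015 m).
It also fails if it takes over 134 s, if anything falls off the work surface, if the arm or the gripper's body presses on something with over 40 N, if the wrist force passes 120 N, or if a joint passes its speed limit or range.

## Working session

There is one attempt and no reset: what is moved stays moved. The work goes in short steps, Python scripts to look and compute and a tool call to move; the robot and the scene stay as the last step left them, time stands still between calls to the robot, and variables do not carry over. Pictures are saved under pics/ and viewed, about 12 in all and at most 16, crops included, and the job is handed in when it is done.

Besides the shell and the picture viewer there is one more tool, called after ">>>" by a JSON object that holds its "op" and its "data", one argument or row to a line. play_rows: Moves the arm, as the interface text tells. Its arguments: {"type":"object","properties":{"steps":{"type":"array","items":{"type":"object","properties":{"claw":{"type":"number"},"x":{"type":"number"},"y":{"type":"number"},"z":{"type":"number"},"rx":{"type":"number"},"ry":{"type":"number"},"rz":{"type":"number"}}}}},"required":["steps"]}

```bash
mkdir -p pics; ls
python3 - <<'E'
from cell import arm, eyes
import cv2
s=arm.observe(); print({k:s[k] for k in ('t','eef_pos','eef_rot','gripper_width')}, arm.grip_point_offset)
for n in ("top","scene"):
    p=eyes.camera_params(n); print(n,p)
    cv2.imwrite(f"pics/{n}0.png",eyes.grab_frame(n))
E
```

```text
pics
{'t': 0.0, 'eef_pos': array([268.21762194, 564.25054213, 230.71866518]), 'eef_rot': array([-6.91363789e-01, -3.06420818e+00,  1.67303243e-03]), 'gripper_width': 84.97253180243499} -18.700000000000003
top {'intrinsics': array([[418.78450421,   0.        , 308.70673083],
       [  0.        , 418.78450421, 203.11897101],
       [  0.        ,   0.        ,   1.        ]]), 'eye': array([476.34617655, -11.3823566 , 961.99679162]), 'orientation': array([ 0.10099479, -0.08202444, -1.55850695])}
scene {'intrinsics': array([[371.47652992,   0.        , 318.12743936],
       [  0.        , 371.47652992, 194.54873684],
       [  0.        ,   0.        ,   1.        ]]), 'eye': array([1051.08043576,  517.94904805,  599.62312146]), 'orientation': array([0.42206391, 1.08408905, 2.15350651])}
```

View pics/top0.png

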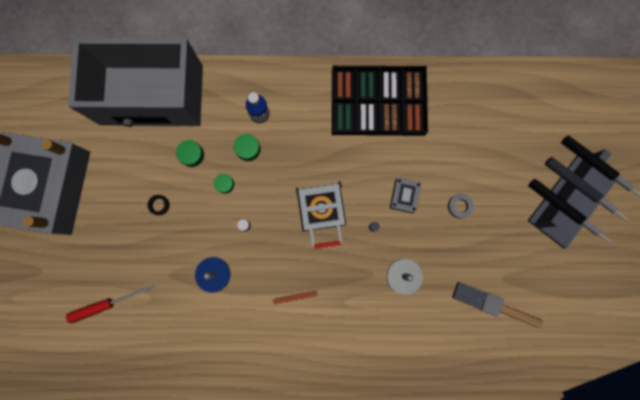

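View pics/scene0.png

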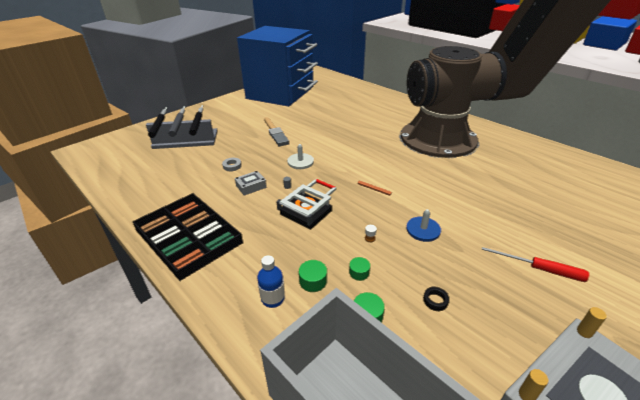

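```bash
cat > h.py <<'E'
from cell import arm, eyes
import cv2, numpy as np
from scipy.spatial.transform import Rotation as R
def cam(n):
    p=eyes.camera_params(n); return p['intrinsics'],np.array(p['eye']),R.from_rotvec(p['orientation']).as_matrix()
def w(c,u,v,z):
    K,e,M=c; d=np.linalg.inv(K)@[u,v,1]; d=M@[d[0],-d[1],-d[2]]
    return e+d*(z-e[2])/d[2]
def px(c,P):
    K,e,M=c; q=M.T@(np.array(P,float)-e); q=K@[q[0],-q[1],-q[2]]; return q[:2]/q[2]
def tool(P,yaw):
    """shift in tool axes (cm) from the measured pose to TCP at P (mm), tool down; tool-y axis at world angle yaw (mod pi)"""
    s=arm.observe(); M=R.from_rotvec(s['eef_rot']).as_matrix()
    a=np.arctan2(M[1,1],M[0,1]); d=(yaw-a+np.pi/2)%np.pi-np.pi/2
    return np.round(M.T@(np.array(P)-s['eef_pos'])/10,2), 'rz',round(-d,3),'tilt',np.round(M[:,2],3),'pos',np.round(s['eef_pos'],1),'yaw_y',round(a,3),'j6',round(s['joint_pos'][5],2),'t',s['t']
E
python3 - <<'E'
from h import *
c=cam('top')
for n,u,v,z in [('steel',461,206,16),('black',159,205,16),('cap',223,183,26),('g2',189,152,26),('g3',246,147,26),('blue',213,275,10),('white',405,277,10),('seal',321,208,32),('bar',327,244,40),('barL',316,246,40),('barR',339,243,40),('lidTL',297,188,45),('lidTR',340,183,45),('lidBL',302,232,45),('lidBR',345,226,45),('cav',405,195,28),('pebble',374,226,10),('whitething',243,225,20)]:
    print(n,np.round(w(c,u,v,z),0))
s=arm.observe(); M=R.from_rotvec(s['eef_rot']).as_matrix(); print(np.round(M,2)); cw=cam('wrist'); print(M.T@(cw[1]-s['eef_pos']), np.round(M.T@cw[2],2), cw[0])
E
```

```text
steel [ 584. -344.   16.]
black [580. 342.  16.]
cap [630. 196.  26.]
g2 [701. 276.  26.]
g3 [714. 146.  26.]
blue [423. 214.  10.]
white [ 424. -216.   10.]
seal [575. -27.  32.]
bar [495. -41.  40.]
barL [490. -17.  40.]
barR [497. -67.  40.]
lidTL [617.  27.  45.]
lidTR [629. -69.  45.]
lidBL [520.  14.  45.]
lidBR [534. -80.  45.]
cav [ 606. -215.   28.]
pebble [ 537. -148.   10.]
whitething [536. 148.  20.]
[[-0.9   0.43 -0.  ]
 [ 0.43  0.9  -0.  ]
 [ 0.   -0.   -1.  ]]
[  83.02084373    0.89232089 -142.33148989] [[ 0.    0.95  0.32]
 [ 1.   -0.   -0.  ]
 [-0.    0.32 -0.95]] [[294.76932005   0.         318.44465622]
 [  0.         294.76932005 200.41682956]
 [  0.           0.           1.        ]]
```

>>> {"op": "play_rows", "data": {
  "steps": [
    {"rz": 0.166},
    {"rz": 0.166},
    {"rz": 0.166},
    {"rz": 0.166},
    {"rz": 0.166},
    {"rz": 0.166},
    {"x": -5.3, "y": 2.8},
    {"x": -5.3, "y": 2.8},
    {"x": -5.3, "y": 2.8},
    {"x": -5.3, "y": 2.8},
    {"x": -5.3, "y": 2.8},
    {"x": -5.3, "y": 2.8}
  ]
}}

```text
invalid input
```

Run:
```python
from h import *
print(tool([480,240,230],0.13)); c=cam('wrist'); print(c[1])
cv2.imwrite("pics/w1.png",eyes.grab_frame('wrist'))
for n,P in dict(steel=(584,-344,16),black=(580,342,16),cap=(630,196,26),blue=(423,214,10),seal=(575,-27,32)).items(): print(n,px(c,P).round())
```

```text
(array([-33.05, -20.19,   0.1 ]), 'rz', np.float64(0.997), 'tilt', array([-0.001, -0.001, -1.   ]), 'pos', array([268.3, 564.3, 230.8]), 'yaw_y', np.float64(1.127), 'j6', np.float64(-0.11), 't', 0.1)
[193.73430099 600.85779809 373.12171752]
steel [-28. 504.]
black [277. 393.]
cap [216. 444.]
blue [159. 349.]
seal [ 91. 466.]
```

View pics/w1.png

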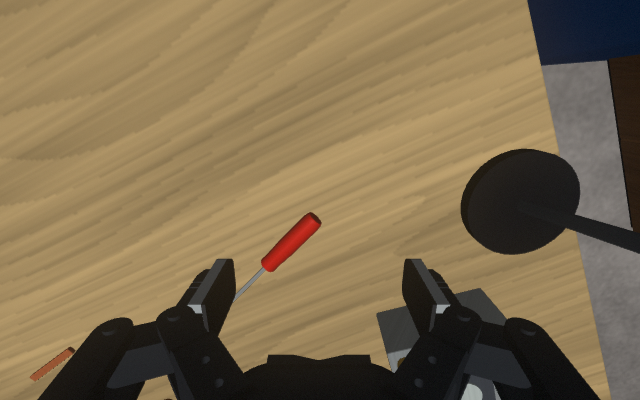

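>>> {"op": "play_rows", "data": {
  "steps": [
    {"claw": 1, "x": 0, "y": 0, "z": 0, "rx": 0, "ry": 0, "rz": 0.166},
    {"claw": 1, "x": 0, "y": 0, "z": 0, "rx": 0, "ry": 0, "rz": 0.166},
    {"claw": 1, "x": 0, "y": 0, "z": 0, "rx": 0, "ry": 0, "rz": 0.166},
    {"claw": 1, "x": 0, "y": 0, "z": 0, "rx": 0, "ry": 0, "rz": 0.166},
    {"claw": 1, "x": 0, "y": 0, "z": 0, "rx": 0, "ry": 0, "rz": 0.166},
    {"claw": 1, "x": 0, "y": 0, "z": 0, "rx": 0, "ry": 0, "rz": 0.166},
    {"claw": 1, "x": -5.3, "y": 2.8, "z": 0, "rx": 0, "ry": 0, "rz": 0},
    {"claw": 1, "x": -5.3, "y": 2.8, "z": 0, "rx": 0, "ry": 0, "rz": 0},
    {"claw": 1, "x": -5.3, "y": 2.8, "z": 0, "rx": 0, "ry": 0, "rz": 0},
    {"claw": 1, "x": -5.3, "y": 2.8, "z": 0, "rx": 0, "ry": 0, "rz": 0},
    {"claw": 1, "x": -5.3, "y": 2.8, "z": 0, "rx": 0, "ry": 0, "rz": 0},
    {"claw": 1, "x": -5.3, "y": 2.8, "z": 0, "rx": 0, "ry": 0, "rz": 0}
  ]
}}

```text
t: 1.65
eef_pos: [477.3, 269.4, 231.3]
eef_rot: [-2.071, -2.362, -0.0]
ft_force: [0.6, 0.8, -0.7]
gripper_width: 85.2
```

Run:
```python
from h import *
print(tool([480,240,230],0.13)); c=cam('wrist'); print(c[1])
cv2.imwrite("pics/w2.png",eyes.grab_frame('wrist'))
for n,P in dict(steel=(584,-344,16),black=(580,342,16),cap=(630,196,26),blue=(423,214,10),seal=(575,-27,32)).items(): print(n,px(c,P).round())
```

```text
(array([-2.95, -0.12,  0.13]), 'rz', np.float64(0.001), 'tilt', array([ 0.,  0., -1.]), 'pos', array([477.3, 269.4, 231.3]), 'yaw_y', np.float64(0.131), 'j6', np.float64(0.26), 't', 1.65)
[467.37274212 352.89191696 373.63032684]
steel [331. 487.]
black [412. 122.]
cap [426. 242.]
blue [271. 206.]
seal [356. 370.]
```

View pics/w2.png

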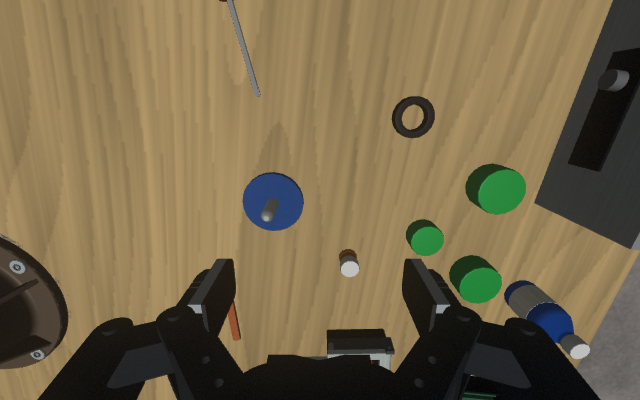

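```bash
cat >> h.py <<'E'
def circ(c,img,mask,z,u,v,r=45):
    """colour blob nearest (u,v): its hull on plane z, robust circle fit -> centre, diameter"""
    m=np.zeros(mask.shape,np.uint8); m[max(0,int(v)-r):int(v)+r,max(0,int(u)-r):int(u)+r]=1
    m=(mask.astype(np.uint8)*m)
    cs,_=cv2.findContours(m,cv2.RETR_EXTERNAL,cv2.CHAIN_APPROX_NONE); k=max(cs,key=cv2.contourArea)[:,0]
    P=np.array([w(c,a,b,z)[:2] for a,b in k]); from scipy.optimize import least_squares
    f=least_squares(lambda q:np.hypot(P[:,0]-q[0],P[:,1]-q[1])-q[2],[*P.mean(0),25],loss='soft_l1')
    return f.x[:2].round(1),'dia',(2*f.x[2]).round(1),'fit',np.sqrt((f.fun**2).mean()).round(2)
E
python3 - <<'E'
from h import *
im=cv2.imread('pics/w2.png').astype(int); c=cam('wrist'); B,G,Rr=im[...,0],im[...,1],im[...,2]
print('blue',circ(c,im,(B>Rr+30),10,273,201))
print('black',circ(c,im,(im.max(2)<75),16,413,117,30), circ(c,im,(im.max(2)<75),8,413,117,30))
g=(G>Rr+40)&(G>B+40)
print('capTop bright', circ(c,im,g&(G>120),26,427,240,24),np.percentile(G[225:255,415:440],[5,25,50,75,95]))
# post top: cluster
print(im[200:225:3,262:276:2].sum(2)//3)
print(w(c,267,217,62), w(c,268,203,62))
E
```

```text
blue (array([428.5, 213.9]), 'dia', np.float64(77.5), 'fit', np.float64(0.38))
black (array([583.7, 343. ]), 'dia', np.float64(47.3), 'fit', np.float64(0.69)) (array([586.2, 342.9]), 'dia', np.float64(48.4), 'fit', np.float64(0.71))
capTop bright (array([635. , 192.1]), 'dia', np.float64(41.0), 'fit', np.float64(0.43)) [ 53. 135. 137. 139. 141.]
[[ 75  75  75  69  66  64  65]
 [ 75  74  72  69  67  67  64]
 [ 75  76  70  68  67  66  65]
 [ 75  73  68  68  67  65  66]
 [ 84  94  91  87  81  67  65]
 [107 120 119 110  95  79  66]
 [110 159 164 152 100  75  74]
 [ 76  76 102  93  73  76  74]
 [ 76  75  75  75  75  75  76]]
[429.68316434 215.06603376  62.        ] [429.57646481 232.10437209  62.        ]
```

>>> {"op": "play_rows", "data": {
  "steps": [
    {"claw": 1, "x": -6.1, "y": 0.2, "z": 0, "rx": 0, "ry": 0, "rz": 0},
    {"claw": 1, "x": -6.1, "y": 0.2, "z": 0, "rx": 0, "ry": 0, "rz": 0},
    {"claw": 1, "x": -6.1, "y": 0.2, "z": 0, "rx": 0, "ry": 0, "rz": 0},
    {"claw": 1, "x": -6.1, "y": 0.2, "z": 0, "rx": 0, "ry": 0, "rz": 0},
    {"claw": 1, "x": -6.1, "y": 0.2, "z": 0, "rx": 0, "ry": 0, "rz": 0},
    {"claw": 1, "x": -6.1, "y": 0.2, "z": 0, "rx": 0, "ry": 0, "rz": 0},
    {"claw": 1, "x": -6.1, "y": 0.2, "z": 0, "rx": 0, "ry": 0, "rz": 0},
    {"claw": 1, "x": -6.1, "y": 0.2, "z": 0, "rx": 0, "ry": 0, "rz": 0},
    {"claw": 1, "x": -6.1, "y": 0.2, "z": 0, "rx": 0, "ry": 0, "rz": 0},
    {"claw": 1, "x": -6.1, "y": 0.2, "z": 0, "rx": 0, "ry": 0, "rz": 0},
    {"claw": 1, "x": 0, "y": 0, "z": 4.5, "rx": 0, "ry": 0, "rz": 0},
    {"claw": 1, "x": 0, "y": 0, "z": 4.5, "rx": 0, "ry": 0, "rz": 0}
  ]
}}

```text
t: 3.2
eef_pos: [575.6, -331.8, 139.9]
eef_rot: [2.073, 2.36, 0.0]
ft_force: [0.5, -0.5, 0.7]
gripper_width: 85.2
```

Run:
```python
from h import *
print(tool([584,-344,140],0.13)); c=cam('wrist')
cv2.imwrite("pics/w3.png",eyes.grab_frame('wrist'))
for n,P in dict(steel=(584,-344,16)).items(): print(n,px(c,P).round())
```

```text
(array([-1.32,  0.67, -0.01]), 'rz', np.float64(-0.0), 'tilt', array([ 0., -0., -1.]), 'pos', array([ 575.6, -331.8,  139.9]), 'yaw_y', np.float64(0.13), 'j6', np.float64(-0.75), 't', 3.2)
steel [324. 206.]
```

View pics/w3.png

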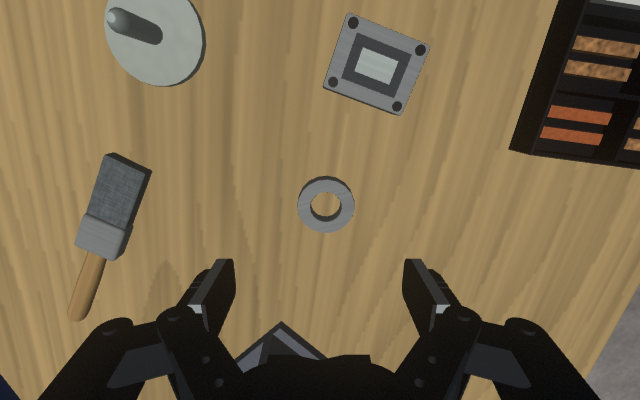

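Run:
```python
from h import *
im=cv2.imread('pics/w3.png').astype(int); c=cam('wrist'); 
sat=im.max(2)-im.min(2)
q=circ(c,im,(sat<30),16,326,203,38); print(q); print(tool([*q[0],2],0.13))
```

```text
(array([ 581.8, -337.8]), 'dia', np.float64(54.1), 'fit', np.float64(0.69))
(array([-0.96,  0.79, 13.15]), 'rz', np.float64(0.0), 'tilt', array([-0.007,  0.005, -1.   ]), 'pos', array([ 573.6, -330. ,  133.6]), 'yaw_y', np.float64(0.13), 'j6', np.float64(-0.75), 't', 3.25)
```

>>> {"op": "play_rows", "data": {
  "steps": [
    {"claw": 1, "x": -1.0, "y": 0.7, "z": 2.0, "rx": 0, "ry": 0, "rz": 0},
    {"claw": 1, "x": 0, "y": 0, "z": 0, "rx": 0, "ry": 0, "rz": 0},
    {"claw": 1, "x": 0, "y": 0, "z": 0, "rx": 0, "ry": 0, "rz": 0},
    {"claw": 1, "x": 0, "y": 0, "z": 0, "rx": 0, "ry": 0, "rz": 0}
  ]
}}

```text
t: 3.75
eef_pos: [584.4, -339.9, 122.6]
eef_rot: [2.07, 2.361, 0.0]
ft_force: [0.0, -0.4, -0.4]
gripper_width: 85.2
```

Run:
```python
from h import *
c=cam('wrist'); im=eyes.grab_frame('wrist').astype(int); c2=cam('wrist'); print(c[1],c2[1])
sat=im.max(2)-im.min(2); u,v=px(c,(582,-340,16)); print(u,v)
q=circ(c,im,(sat<30),16,u,v,44); print(q); print(tool([*q[0],2],0.13))
```

```text
[ 574.25659031 -256.30261917  264.82702706] [ 574.24317252 -256.32434852  264.68957792]
314.17144713230607 198.82604843402075
(array([ 585.3, -342.6]), 'dia', np.float64(55.4), 'fit', np.float64(0.68))
(array([-0.27,  0.05, 12.04]), 'rz', np.float64(0.001), 'tilt', array([ 0.001, -0.001, -1.   ]), 'pos', array([ 584.3, -339.9,  122.4]), 'yaw_y', np.float64(0.131), 'j6', np.float64(-0.76), 't', 3.8)
```

>>> {"op": "play_rows", "data": {
  "steps": [
    {"claw": 1, "x": -0.3, "y": 0.05, "z": 5, "rx": 0, "ry": 0, "rz": 0},
    {"claw": 1, "x": 0, "y": 0, "z": 4, "rx": 0, "ry": 0, "rz": 0},
    {"claw": 1, "x": 0, "y": 0, "z": 2, "rx": 0, "ry": 0, "rz": 0},
    {"claw": 1, "x": 0, "y": 0, "z": 1, "rx": 0, "ry": 0, "rz": 0},
    {"claw": 1, "x": 0, "y": 0, "z": 0, "rx": 0, "ry": 0, "rz": 0},
    {"claw": 1, "x": 0, "y": 0, "z": 0, "rx": 0, "ry": 0, "rz": 0},
    {"claw": 0, "x": 0, "y": 0, "z": 0, "rx": 0, "ry": 0, "rz": 0},
    {"claw": 0, "x": 0, "y": 0, "z": 0, "rx": 0, "ry": 0, "rz": 0},
    {"claw": 0, "x": 0, "y": 0, "z": 0, "rx": 0, "ry": 0, "rz": 0},
    {"claw": 0, "x": 0, "y": 0, "z": 0, "rx": 0, "ry": 0, "rz": 0},
    {"claw": 0, "x": 0, "y": 0, "z": 0, "rx": 0, "ry": 0, "rz": 0}
  ]
}}

```text
t: 5.18
eef_pos: [585.5, -343.1, 2.4]
eef_rot: [2.07, 2.361, 0.0]
ft_force: [-2.1, 0.5, 6.4]
gripper_width: 53.1
```

>>> {"op": "play_rows", "data": {
  "steps": [
    {"claw": 0, "x": 0, "y": 0, "z": 0, "rx": 0, "ry": 0, "rz": 0},
    {"claw": 0, "x": 0, "y": 0, "z": -2, "rx": 0, "ry": 0, "rz": 0},
    {"claw": 0, "x": 0, "y": 0, "z": -5, "rx": 0, "ry": 0, "rz": 0},
    {"claw": 0, "x": 0, "y": 0, "z": -5, "rx": 0, "ry": 0, "rz": 0},
    {"claw": 0, "x": 0, "y": 0, "z": -2, "rx": 0, "ry": 0, "rz": 0},
    {"claw": 0, "x": 0, "y": 0, "z": 0, "rx": 0, "ry": 0, "rz": 0},
    {"claw": 0, "x": 0, "y": 0, "z": 0, "rx": 0, "ry": 0, "rz": 0}
  ]
}}

```text
t: 6.05
eef_pos: [584.6, -342.6, 140.5]
eef_rot: [-2.07, -2.361, 0.0]
ft_force: [-0.6, 0.2, -2.1]
gripper_width: 52.9
```

Run:
```python
from h import *
print(tool([428.5,214,140],0.13)); cv2.imwrite("pics/w4.png",eyes.grab_frame('wrist')[120:])
```

```text
(array([57.22, -8.21,  0.12]), 'rz', np.float64(0.001), 'tilt', array([-0.001,  0.001, -1.   ]), 'pos', array([ 584.6, -342.6,  140.5]), 'yaw_y', np.float64(0.131), 'j6', np.float64(-0.76), 't', 6.05)
```

View pics/w4.png

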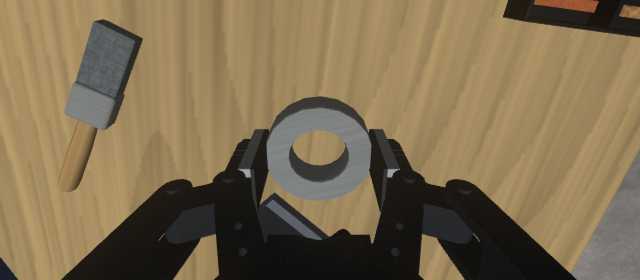

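>>> {"op": "play_rows", "data": {
  "steps": [
    {"claw": 0, "x": 5.7, "y": -0.9, "z": 0, "rx": 0, "ry": 0, "rz": 0},
    {"claw": 0, "x": 5.7, "y": -0.9, "z": 0, "rx": 0, "ry": 0, "rz": 0},
    {"claw": 0, "x": 5.7, "y": -0.9, "z": 0, "rx": 0, "ry": 0, "rz": 0},
    {"claw": 0, "x": 5.7, "y": -0.9, "z": 0, "rx": 0, "ry": 0, "rz": 0},
    {"claw": 0, "x": 5.7, "y": -0.9, "z": 0, "rx": 0, "ry": 0, "rz": 0},
    {"claw": 0, "x": 5.7, "y": -0.9, "z": 0, "rx": 0, "ry": 0, "rz": 0},
    {"claw": 0, "x": 5.7, "y": -0.9, "z": 0, "rx": 0, "ry": 0, "rz": 0},
    {"claw": 0, "x": 5.0, "y": -0.9, "z": 0, "rx": 0, "ry": 0, "rz": 0},
    {"claw": 0, "x": 4.0, "y": -1.0, "z": 0, "rx": 0, "ry": 0, "rz": 0},
    {"claw": 0, "x": 0, "y": 0, "z": 0, "rx": 0, "ry": 0, "rz": 0},
    {"claw": 0, "x": 0, "y": 0, "z": 0, "rx": 0, "ry": 0, "rz": 0},
    {"claw": 0, "x": 0, "y": 0, "z": 0, "rx": 0, "ry": 0, "rz": 0}
  ]
}}

```text
t: 7.6
eef_pos: [440.2, 130.4, 141.0]
eef_rot: [-2.073, -2.361, 0.001]
ft_force: [0.2, 0.2, -1.3]
gripper_width: 52.7
```

Run:
```python
from h import *
c=cam('wrist'); im=eyes.grab_frame('wrist'); cv2.imwrite("pics/w5.png",im); im=im.astype(int); c2=cam('wrist'); print(c[1],c2[1]); s=arm.observe()
u,v=px(c,(428.5,214,10)); print(u,v)
b=(im[...,0]>im[...,2]+25)
q=circ(c,im,b,10,u,v,80); print(q); print(tool([*q[0],140],0.13))
sat=im.max(2)-im.min(2); z=s['eef_pos'][2]-2.4+16; u,v=px(c,[*s['eef_pos'][:2],z]); print('ring',u,v,s['eef_pos'],circ(c,im,(sat<30)&(im.max(2)>95),z,u,v,54))
print(px(c,[*q[0],62]))
```

```text
[430.47325367 213.90146408 283.33626654] [430.47489735 213.87518267 283.40310225]
316.0778377385909 99.01335425752687
(array([424.6, 217.9]), 'dia', np.float64(77.9), 'fit', np.float64(0.24))
(array([ 8.88, -0.42,  0.11]), 'rz', np.float64(-0.0), 'tilt', array([-0., -0., -1.]), 'pos', array([440.2, 130.4, 141.1]), 'yaw_y', np.float64(0.13), 'j6', np.float64(0.01), 't', 7.65)
ring 315.99607610754987 275.3170130340454 [440.2265104  130.36976777 141.06719035] (array([441.4, 129.7]), 'dia', np.float64(53.4), 'fit', np.float64(0.46))
[310.77125764  92.35359748]
```

View pics/w5.png

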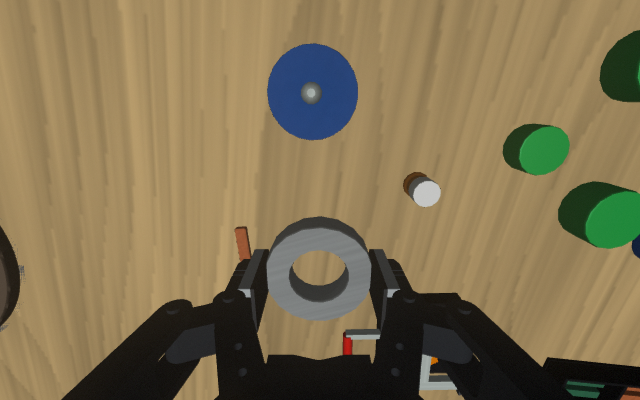

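>>> {"op": "play_rows", "data": {
  "steps": [
    {"claw": 0, "x": 4.9, "y": -0.25, "z": 0, "rx": 0, "ry": 0, "rz": 0},
    {"claw": 0, "x": 4.0, "y": -0.25, "z": 0, "rx": 0, "ry": 0, "rz": 0},
    {"claw": 0, "x": 0, "y": 0, "z": 0, "rx": 0, "ry": 0, "rz": 0},
    {"claw": 0, "x": 0, "y": 0, "z": 4, "rx": 0, "ry": 0, "rz": 0},
    {"claw": 0, "x": 0, "y": 0, "z": 3, "rx": 0, "ry": 0, "rz": 0},
    {"claw": 0, "x": 0, "y": 0, "z": 0, "rx": 0, "ry": 0, "rz": 0}
  ]
}}

```text
t: 8.4
eef_pos: [422.9, 217.5, 69.9]
eef_rot: [-2.072, -2.359, 0.005]
ft_force: [0.7, 1.3, -2.4]
gripper_width: 52.5
```

Run:
```python
from h import *
print(tool([424,218.3,13.4],0.13))
```

```text
(array([0.07, 0.14, 5.65]), 'rz', np.float64(-0.0), 'tilt', array([-0.004, -0.001, -1.   ]), 'pos', array([422.9, 217.5,  69.9]), 'yaw_y', np.float64(0.13), 'j6', np.float64(0.21), 't', 8.4)
```

>>> {"op": "play_rows", "data": {
  "steps": [
    {"claw": 0, "x": 0, "y": 0, "z": 2, "rx": 0, "ry": 0, "rz": 0},
    {"claw": 0, "x": 0, "y": 0, "z": 2, "rx": 0, "ry": 0, "rz": 0},
    {"claw": 0, "x": 0, "y": 0, "z": 1, "rx": 0, "ry": 0, "rz": 0},
    {"claw": 0, "x": 0, "y": 0, "z": 0.5, "rx": 0, "ry": 0, "rz": 0},
    {"claw": 0, "x": 0, "y": 0, "z": 0, "rx": 0, "ry": 0, "rz": 0},
    {"claw": 0, "x": 0, "y": 0, "z": 0, "rx": 0, "ry": 0, "rz": 0}
  ]
}}

```text
t: 9.15
eef_pos: [423.6, 218.8, 16.9]
eef_rot: [2.071, 2.362, 0.001]
ft_force: [-0.1, -0.1, -1.9]
gripper_width: 52.6
```

>>> {"op": "play_rows", "data": {
  "steps": [
    {"claw": 0, "x": 0, "y": 0, "z": 0.3, "rx": 0, "ry": 0, "rz": 0},
    {"claw": 0, "x": 0, "y": 0, "z": 0, "rx": 0, "ry": 0, "rz": 0},
    {"claw": 0, "x": 0, "y": 0, "z": 0, "rx": 0, "ry": 0, "rz": 0},
    {"claw": 1, "x": 0, "y": 0, "z": 0, "rx": 0, "ry": 0, "rz": 0},
    {"claw": 1, "x": 0, "y": 0, "z": 0, "rx": 0, "ry": 0, "rz": 0},
    {"claw": 1, "x": 0, "y": 0, "z": 0, "rx": 0, "ry": 0, "rz": 0},
    {"claw": 1, "x": 0, "y": 0, "z": 0, "rx": 0, "ry": 0, "rz": 0},
    {"claw": 1, "x": 0, "y": 0, "z": -3, "rx": 0, "ry": 0, "rz": 0},
    {"claw": 1, "x": 0, "y": 0, "z": -5, "rx": 0, "ry": 0, "rz": 0},
    {"claw": 1, "x": 0, "y": 0, "z": -6, "rx": 0, "ry": 0, "rz": 0},
    {"claw": 1, "x": 0, "y": 0, "z": 0, "rx": 0, "ry": 0, "rz": 0}
  ]
}}

```text
t: 10.52
eef_pos: [424.7, 219.3, 157.1]
eef_rot: [2.069, 2.359, 0.01]
ft_force: [0.0, -0.2, -1.2]
gripper_width: 85.3
```

Run:
```python
from h import *
c=cam('wrist'); im=eyes.grab_frame('wrist'); cv2.imwrite("pics/w6.png",im[180:,160:480])
print(px(c,(424.6,217.9,26)),tool([494,-75,150],0.13))
```

```text
[315.77562892 192.6465704 ] (array([-30.06,   3.11,   0.48]), 'rz', np.float64(0.001), 'tilt', array([ 0.004,  0.001, -1.   ]), 'pos', array([423.8, 219. , 155. ]), 'yaw_y', np.float64(0.131), 'j6', np.float64(0.21), 't', 10.575)
```

View pics/w6.png

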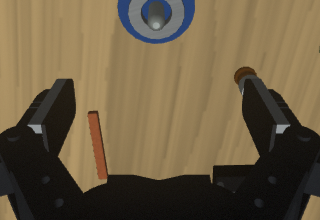

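>>> {"op": "play_rows", "data": {
  "steps": [
    {"claw": 1, "x": -5, "y": 0.5, "z": 0, "rx": 0, "ry": 0, "rz": 0},
    {"claw": 1, "x": -6, "y": 0.5, "z": 0, "rx": 0, "ry": 0, "rz": 0},
    {"claw": 1, "x": -6, "y": 0.5, "z": 0, "rx": 0, "ry": 0, "rz": 0},
    {"claw": 1, "x": -6, "y": 0.5, "z": 0, "rx": 0, "ry": 0, "rz": 0},
    {"claw": 1, "x": -5, "y": 0.5, "z": 0, "rx": 0, "ry": 0, "rz": 0},
    {"claw": 0.4, "x": -2, "y": 0.5, "z": 0, "rx": 0, "ry": 0, "rz": 0},
    {"claw": 0.4, "x": 0, "y": 0, "z": 0, "rx": 0, "ry": 0, "rz": 0},
    {"claw": 0.4, "x": 0, "y": 0, "z": 0, "rx": 0, "ry": 0, "rz": 0},
    {"claw": 0.4, "x": 0, "y": 0, "z": 0, "rx": 0, "ry": 0, "rz": 0}
  ]
}}

```text
t: 11.7
eef_pos: [492.0, -73.5, 153.2]
eef_rot: [-2.069, -2.363, 0.0]
ft_force: [0.2, -0.4, -0.1]
gripper_width: 34.2
```

Run:
```python
from h import *
c=cam('wrist'); im=eyes.grab_frame('wrist'); cv2.imwrite("pics/w7.png",im); i=im.astype(int); c2=cam('wrist'); print(c[1],c2[1])
m=(i[...,2]>i[...,1]+80)&(i[...,2]>i[...,0]+80)
n,l,st,ce=cv2.connectedComponentsWithStats(m.astype(np.uint8)); k=1+np.argmax(st[1:,4]); print(st[1:],ce[1:])
for k in range(1,n):
    if st[k,4]<100: continue
    ys,xs=np.where(l==k); P=np.array([w(c,a,b,42)[:2] for a,b in zip(xs,ys)]); m0=P.mean(0); ev,V=np.linalg.eigh(np.cov((P-m0).T)); d=V[:,1]; d*=np.sign(d[1]); t=(P-m0)@d
    print('red',m0,'ends',t.min(),t.max(),'yaw',np.arctan2(d[1],d[0])-np.pi/2)
print(tool([494,-38,150],0.13)); print(np.array(c[1]).tolist())
```

```text
[481.97502463   9.91498736 295.53017194] [482.04070597   9.79017875 295.6218274 ]
[[319 126  12  69 669]
 [431 131   1   1   1]
 [430 132  16  48  77]
 [412 141   1   1   1]
 [410 142   1   1   1]
 [406 144   2   2   2]
 [402 150   1   2   2]
 [401 153   1   1   1]
 [400 159   1   1   1]
 [400 161   1   1   1]
 [401 163   1   2   2]
 [402 166   1   1   1]
 [403 168   4   4   4]
 [408 172   1   1   1]
 [410 173   1   1   1]
 [396 175   1   1   1]
 [426 179   3   3   5]
 [402 180   1   1   1]
 [404 181   1   1   1]
 [406 182   1   1   1]
 [409 183   2   1   2]] [[324.49775785 159.85650224]
 [431.         131.        ]
 [440.42857143 156.7012987 ]
 [412.         141.        ]
 [410.         142.        ]
 [406.5        144.5       ]
 [402.         150.5       ]
 [401.         153.        ]
 [400.         159.        ]
 [400.         161.        ]
 [401.         163.5       ]
 [402.         166.        ]
 [404.5        169.5       ]
 [408.         172.        ]
 [410.         173.        ]
 [396.         175.        ]
 [427.2        180.2       ]
 [402.         180.        ]
 [404.         181.        ]
 [406.         182.        ]
 [409.5        183.        ]]
red [493.94154958 -38.8357855 ] ends -30.79643727683573 29.024305714324484 yaw 0.1543153358616962
(array([3.51, 0.66, 0.33]), 'rz', np.float64(0.003), 'tilt', array([-0.,  0., -1.]), 'pos', array([492.1, -73.6, 153.3]), 'yaw_y', np.float64(0.133), 'j6', np.float64(-0.41), 't', 11.75)
[481.97502463334894, 9.914987364887406, 295.5301719389034]
```

View pics/w7.png

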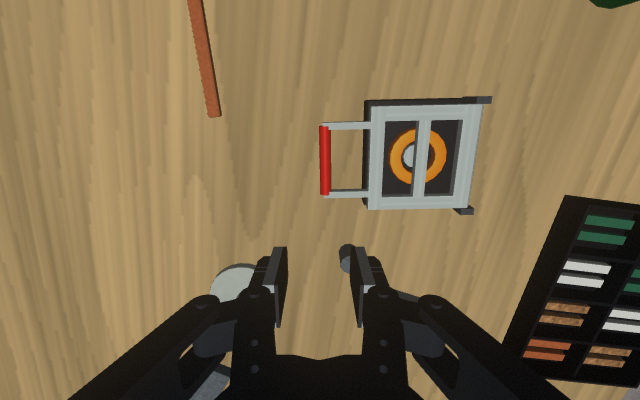

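>>> {"op": "play_rows", "data": {
  "steps": [
    {"claw": 0.35, "x": 3.4, "y": 0.65, "z": 0, "rx": 0, "ry": 0, "rz": -0.018},
    {"claw": 0.35, "x": 0, "y": 0, "z": 4, "rx": 0, "ry": 0, "rz": 0},
    {"claw": 0.35, "x": 0, "y": 0, "z": 3, "rx": 0, "ry": 0, "rz": 0},
    {"claw": 0.35, "x": 0, "y": 0, "z": 0, "rx": 0, "ry": 0, "rz": 0},
    {"claw": 0.35, "x": 0, "y": 0, "z": 0, "rx": 0, "ry": 0, "rz": 0},
    {"claw": 0.35, "x": 0, "y": 0, "z": 0, "rx": 0, "ry": 0, "rz": 0}
  ]
}}

```text
t: 12.5
eef_pos: [494.8, -40.2, 84.5]
eef_rot: [2.049, 2.379, 0.002]
ft_force: [0.8, 0.0, -0.6]
gripper_width: 29.8
```

Run:
```python
from h import *
c=cam('wrist'); im=eyes.grab_frame('wrist'); cv2.imwrite("pics/w8.png",im[160:,160:480]); i=im.astype(int)
m=(i[...,2]>i[...,1]+80)&(i[...,2]>i[...,0]+80)
n,l,st,ce=cv2.connectedComponentsWithStats(m.astype(np.uint8))
for k in range(1,n):
    if st[k,4]<100: continue
    ys,xs=np.where(l==k); P=np.array([w(c,a,b,42)[:2] for a,b in zip(xs,ys)]); m0=P.mean(0); ev,V=np.linalg.eigh(np.cov((P-m0).T)); d=V[:,1]; d*=np.sign(d[1]); t=(P-m0)@d
    print('red',m0,'ends',t.min(),t.max(),'yaw',np.arctan2(d[1],d[0])-np.pi/2)
print(tool([494,-38.8,26],0.15))
u,v=px(c,(576,-26,32)); print(u,v,circ(c,i,(i[...,2]>i[...,0]+100)&(i[...,1]>i[...,0]+40),32,u,v,60))
```

```text
red [494.11079416 -39.06951447] ends -31.915480628967934 28.771529358989273 yaw 0.15526327345880753
red [588.25325843 -19.30443547] ends -22.039848292881743 20.62190562084028 yaw 0.18218067586938047
red [560.9743319  -31.81284444] ends -15.722850893149579 24.36409252716599 yaw 0.1801644112980969
(array([ 0.16, -0.06,  5.84]), 'rz', np.float64(-0.001), 'tilt', array([ 0.002, -0.   , -1.   ]), 'pos', array([494.7, -40.2,  84.4]), 'yaw_y', np.float64(0.149), 'j6', np.float64(-0.36), 't', 12.55)
431.6039565156377 220.56281298431932 (array([574.1, -26.8]), 'dia', np.float64(43.5), 'fit', np.float64(4.85))
```

View pics/w8.png

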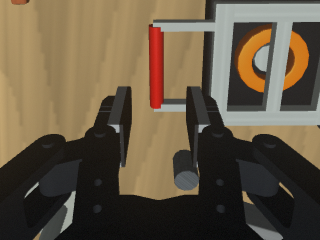

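>>> {"op": "play_rows", "data": {
  "steps": [
    {"claw": 0.35, "x": 0.1, "y": 0, "z": 3, "rx": 0, "ry": 0, "rz": 0},
    {"claw": 0.35, "x": 0, "y": 0, "z": 2, "rx": 0, "ry": 0, "rz": 0},
    {"claw": 0.35, "x": 0, "y": 0, "z": 0.8, "rx": 0, "ry": 0, "rz": 0},
    {"claw": 0.35, "x": 0, "y": 0, "z": 0, "rx": 0, "ry": 0, "rz": 0},
    {"claw": 0.35, "x": 0, "y": 0, "z": 0, "rx": 0, "ry": 0, "rz": 0},
    {"claw": 0.0, "x": 0, "y": 0, "z": 0, "rx": 0, "ry": 0, "rz": 0},
    {"claw": 0.0, "x": 0, "y": 0, "z": 0, "rx": 0, "ry": 0, "rz": 0},
    {"claw": 0.0, "x": 0, "y": 0, "z": 0, "rx": 0, "ry": 0, "rz": 0},
    {"claw": 0.0, "x": 0, "y": 0, "z": 0, "rx": 0, "ry": 0, "rz": 0}
  ]
}}

```text
t: 13.68
eef_pos: [493.1, -39.3, 25.9]
eef_rot: [-2.049, -2.38, 0.002]
ft_force: [-6.3, -3.9, 9.0]
gripper_width: 8.0
```

>>> {"op": "play_rows", "data": {
  "steps": [
    {"claw": 0, "x": 0, "y": 0.06, "z": -1.28, "rx": 0, "ry": 0, "rz": 0},
    {"claw": 0, "x": 0, "y": 0.19, "z": -1.26, "rx": 0, "ry": 0, "rz": 0},
    {"claw": 0, "x": 0, "y": 0.32, "z": -1.24, "rx": 0, "ry": 0, "rz": 0},
    {"claw": 0, "x": 0, "y": 0.44, "z": -1.2, "rx": 0, "ry": 0, "rz": 0},
    {"claw": 0, "x": 0, "y": 0.56, "z": -1.15, "rx": 0, "ry": 0, "rz": 0},
    {"claw": 0, "x": 0, "y": 0.67, "z": -1.09, "rx": 0, "ry": 0, "rz": 0},
    {"claw": 0, "x": 0, "y": 0.77, "z": -1.02, "rx": 0, "ry": 0, "rz": 0},
    {"claw": 0, "x": 0, "y": 0.87, "z": -0.93, "rx": 0, "ry": 0, "rz": 0},
    {"claw": 0, "x": 0, "y": 0.96, "z": -0.84, "rx": 0, "ry": 0, "rz": 0},
    {"claw": 0, "x": 0, "y": 1.04, "z": -0.75, "rx": 0, "ry": 0, "rz": 0}
  ]
}}

```text
t: 14.92
eef_pos: [548.9, -30.6, 134.6]
eef_rot: [-2.046, -2.377, 0.007]
ft_force: [-21.6, -2.3, 25.6]
gripper_width: 7.4
```

>>> {"op": "play_rows", "data": {
  "steps": [
    {"claw": 0, "x": 0, "y": -0.1, "z": -0.15, "rx": 0, "ry": 0, "rz": 0},
    {"claw": 0, "x": 0, "y": 0, "z": 0, "rx": 0, "ry": 0, "rz": 0}
  ]
}}

```text
t: 15.18
eef_pos: [549.6, -30.5, 135.3]
eef_rot: [-2.048, -2.379, 0.003]
ft_force: [-9.2, -1.7, 11.7]
gripper_width: 7.2
```

>>> {"op": "play_rows", "data": {
  "steps": [
    {"claw": 0, "x": 0, "y": 1.05, "z": -0.72, "rx": 0, "ry": 0, "rz": 0},
    {"claw": 0, "x": 0, "y": 1.15, "z": -0.56, "rx": 0, "ry": 0, "rz": 0},
    {"claw": 0, "x": 0, "y": 1.21, "z": -0.42, "rx": 0, "ry": 0, "rz": 0},
    {"claw": 0, "x": 0, "y": 1.25, "z": -0.28, "rx": 0, "ry": 0, "rz": 0},
    {"claw": 0, "x": 0, "y": 1.27, "z": -0.15, "rx": 0, "ry": 0, "rz": 0},
    {"claw": 0, "x": 0, "y": 1.28, "z": -0.02, "rx": 0, "ry": 0, "rz": 0},
    {"claw": 0, "x": 0, "y": 1.28, "z": 0.1, "rx": 0, "ry": 0, "rz": 0},
    {"claw": 0, "x": 0, "y": 1.28, "z": 0.22, "rx": 0, "ry": 0, "rz": 0},
    {"claw": 0, "x": 0, "y": 0, "z": 0, "rx": 0, "ry": 0, "rz": 0}
  ]
}}

```text
t: 16.3
eef_pos: [648.3, -15.2, 152.9]
eef_rot: [-2.049, -2.381, -0.001]
ft_force: [-0.1, 4.4, 2.9]
gripper_width: 7.5
```

>>> {"op": "play_rows", "data": {
  "steps": [
    {"claw": 0, "x": 0, "y": 1.24, "z": 0.36, "rx": 0, "ry": 0, "rz": 0},
    {"claw": 0, "x": 0, "y": 1.0, "z": 0.42, "rx": 0, "ry": 0, "rz": 0},
    {"claw": 0, "x": 0, "y": 0, "z": 0, "rx": 0, "ry": 0, "rz": 0},
    {"claw": 0.3, "x": 0, "y": 0, "z": 0, "rx": 0, "ry": 0, "rz": 0},
    {"claw": 0.3, "x": 0, "y": 0, "z": 0, "rx": 0, "ry": 0, "rz": 0},
    {"claw": 0.3, "x": 0, "y": 0, "z": -1.5, "rx": 0, "ry": 0, "rz": 0},
    {"claw": 0.3, "x": 0, "y": 0, "z": -3, "rx": 0, "ry": 0, "rz": 0},
    {"claw": 0.3, "x": 0, "y": 0, "z": -4, "rx": 0, "ry": 0, "rz": 0},
    {"claw": 1, "x": 0, "y": -5, "z": 0, "rx": 0, "ry": 0, "rz": 0},
    {"claw": 1, "x": 0, "y": -5, "z": 0, "rx": 0, "ry": 0, "rz": 0},
    {"claw": 1, "x": 0, "y": 0, "z": 0, "rx": 0, "ry": 0, "rz": 0},
    {"claw": 1, "x": 0, "y": 0, "z": 0, "rx": 0, "ry": 0, "rz": 0}
  ]
}}

```text
t: 17.8
eef_pos: [571.9, -27.8, 231.1]
eef_rot: [2.049, 2.379, 0.002]
ft_force: [1.3, -0.1, -0.3]
gripper_width: 85.4
```

Run:
```python
from h import *
c=cam('wrist'); im=eyes.grab_frame('wrist'); cv2.imwrite("pics/w9.png",im); i=im.astype(int); c2=cam('wrist'); print(c[1],c2[1])
u,v=px(c,(576,-26,32)); print(u,v,circ(c,i,(i[...,2]>i[...,0]+100)&(i[...,1]>i[...,0]+40),32,u,v,60))
print(tool([576,-26,150],1.72))
```

```text
[560.20407532  55.47136146 373.33440442] [560.47812998  55.54588139 372.90809161]
320.56377903069193 173.11806800815694 (array([577.4, -26.2]), 'dia', np.float64(49.6), 'fit', np.float64(0.37))
(array([0.12, 0.4 , 8.06]), 'rz', np.float64(1.57), 'tilt', array([ 0.002, -0.   , -1.   ]), 'pos', array([572.1, -27.8, 230.6]), 'yaw_y', np.float64(0.149), 'j6', np.float64(-0.31), 't', 17.85)
```

View pics/w9.png

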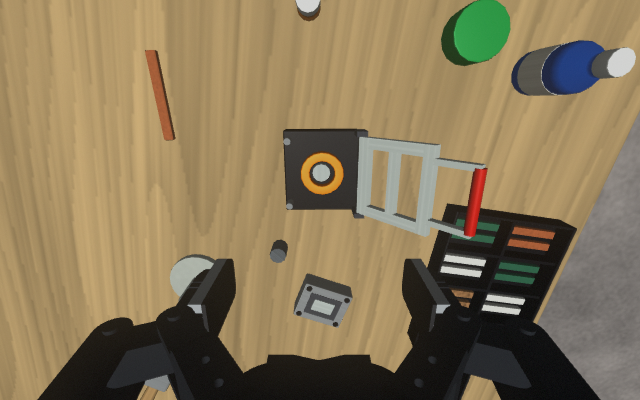

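>>> {"op": "play_rows", "data": {
  "steps": [
    {"claw": 1, "x": 0.1, "y": 0.5, "z": 0, "rx": 0, "ry": 0, "rz": -0.1745},
    {"claw": 1, "x": 0, "y": 0, "z": 0, "rx": 0, "ry": 0, "rz": -0.1745},
    {"claw": 1, "x": 0, "y": 0, "z": 0, "rx": 0, "ry": 0, "rz": -0.1745},
    {"claw": 1, "x": 0, "y": 0, "z": 0, "rx": 0, "ry": 0, "rz": -0.1745},
    {"claw": 1, "x": 0, "y": 0, "z": 0, "rx": 0, "ry": 0, "rz": -0.1745},
    {"claw": 1, "x": 0, "y": 0, "z": 0, "rx": 0, "ry": 0, "rz": -0.1745},
    {"claw": 1, "x": 0, "y": 0, "z": 2, "rx": 0, "ry": 0, "rz": -0.1745},
    {"claw": 1, "x": 0, "y": 0, "z": 3, "rx": 0, "ry": 0, "rz": -0.1745},
    {"claw": 1, "x": 0, "y": 0, "z": 2, "rx": 0, "ry": 0, "rz": -0.1745},
    {"claw": 1, "x": 0, "y": 0, "z": 0, "rx": 0, "ry": 0, "rz": 0},
    {"claw": 1, "x": 0, "y": 0, "z": 0, "rx": 0, "ry": 0, "rz": 0},
    {"claw": 1, "x": 0, "y": 0, "z": 0, "rx": 0, "ry": 0, "rz": 0}
  ]
}}

```text
t: 19.35
eef_pos: [576.5, -25.9, 160.8]
eef_rot: [-0.23, 3.132, -0.0]
ft_force: [-0.2, 0.4, -0.4]
gripper_width: 85.6
```

Run:
```python
from h import *
c=cam('wrist'); im=eyes.grab_frame('wrist'); cv2.imwrite("pics/w10.png",im); i=im.astype(int); c2=cam('wrist'); print(c[1],c2[1])
u,v=px(c,(577,-26,32)); q=circ(c,i,(i[...,2]>i[...,0]+80)&(i[...,1]>i[...,0]+30),32,u,v,60); print(u,v,q)
print(tool([*q[0],22.5],1.72))
```

```text
[494.50816359 -37.61300487 302.99150748] [494.39986805 -37.65608849 302.93321694]
317.79309503990584 190.18350035724717 (array([576.7, -26.8]), 'dia', np.float64(50.4), 'fit', np.float64(0.34))
(array([ 0.  , -0.08, 13.82]), 'rz', np.float64(-0.002), 'tilt', array([ 0.001, -0.   , -1.   ]), 'pos', array([576.4, -25.9, 160.7]), 'yaw_y', np.float64(1.718), 'j6', np.float64(-1.88), 't', 19.4)
```

>>> {"op": "play_rows", "data": {
  "steps": [
    {"claw": 1, "x": 0, "y": -0.08, "z": 5, "rx": 0, "ry": 0, "rz": 0},
    {"claw": 1, "x": 0, "y": 0, "z": 4, "rx": 0, "ry": 0, "rz": 0},
    {"claw": 1, "x": 0, "y": 0, "z": 3, "rx": 0, "ry": 0, "rz": 0},
    {"claw": 1, "x": 0, "y": 0, "z": 1.85, "rx": 0, "ry": 0, "rz": 0},
    {"claw": 1, "x": 0, "y": 0, "z": 0, "rx": 0, "ry": 0, "rz": 0},
    {"claw": 1, "x": 0, "y": 0, "z": 0, "rx": 0, "ry": 0, "rz": 0},
    {"claw": 0, "x": 0, "y": 0, "z": 0, "rx": 0, "ry": 0, "rz": 0},
    {"claw": 0, "x": 0, "y": 0, "z": 0, "rx": 0, "ry": 0, "rz": 0},
    {"claw": 0, "x": 0, "y": 0, "z": 0, "rx": 0, "ry": 0, "rz": 0},
    {"claw": 0, "x": 0, "y": 0, "z": 0, "rx": 0, "ry": 0, "rz": 0},
    {"claw": 0, "x": 0, "y": 0, "z": 0, "rx": 0, "ry": 0, "rz": 0},
    {"claw": 0, "x": 0, "y": 0, "z": 0, "rx": 0, "ry": 0, "rz": 0}
  ]
}}

```text
t: 20.9
eef_pos: [576.4, -26.7, 22.9]
eef_rot: [-0.233, 3.131, -0.0]
ft_force: [-2.1, 1.3, 12.9]
gripper_width: 48.4
```

>>> {"op": "play_rows", "data": {
  "steps": [
    {"claw": 0, "x": 0, "y": 0, "z": -2, "rx": 0, "ry": 0, "rz": 0},
    {"claw": 0, "x": 0, "y": 0, "z": -5, "rx": 0, "ry": 0, "rz": 0},
    {"claw": 0, "x": 0, "y": 0, "z": -5, "rx": 0, "ry": 0, "rz": 0},
    {"claw": 0, "x": 0.5, "y": 4.4, "z": 0, "rx": 0, "ry": 0, "rz": 0},
    {"claw": 0, "x": 1, "y": 5, "z": 0, "rx": 0, "ry": 0, "rz": 0},
    {"claw": 0, "x": 1, "y": 6, "z": 0, "rx": 0, "ry": 0, "rz": 0},
    {"claw": 0, "x": 1, "y": 6, "z": 0, "rx": 0, "ry": 0, "rz": 0},
    {"claw": 0, "x": 0, "y": 5, "z": 0, "rx": 0, "ry": 0, "rz": 0},
    {"claw": 0, "x": 0, "y": 0, "z": 0, "rx": 0, "ry": 0, "rz": 0},
    {"claw": 0, "x": 0, "y": 0, "z": 0, "rx": 0, "ry": 0, "rz": 0},
    {"claw": 0, "x": 0, "y": 0, "z": 0, "rx": 0, "ry": 0, "rz": 0},
    {"claw": 0, "x": 0, "y": 0, "z": 0, "rx": 0, "ry": 0, "rz": 0}
  ]
}}

```text
t: 22.4
eef_pos: [502.7, 228.2, 141.5]
eef_rot: [-0.231, 3.133, 0.0]
ft_force: [0.1, -0.5, -0.4]
gripper_width: 48.3
```

Run:
```python
from h import *
c=cam('wrist'); im=eyes.grab_frame('wrist'); cv2.imwrite("pics/w11.png",im); i=im.astype(int); c2=cam('wrist'); print(c[1],c2[1]); s=arm.observe()
u,v=px(c,(424.6,217.9,10)); q=circ(c,i,i[...,0]>i[...,2]+25,10,u,v,80); print(u,v,q,'post',px(c,[*q[0],62]))
z=s['eef_pos'][2]-22.9+32; u,v=px(c,[*s['eef_pos'][:2],z]); print('seal',s['eef_pos'],u,v,circ(c,i,(i[...,2]>i[...,0]+80)&(i[...,1]>i[...,0]+30)&(i[...,2]>150)&(i[...,0]<60),z,u,v,60))
print(tool([*q[0],142],1.72))
```

```text
[420.89633884 216.46505518 283.77637883] [420.86171657 216.5891208  283.7648541 ]
319.2753444378837 103.60562614478495 (array([424.5, 217.9]), 'dia', np.float64(77.8), 'fit', np.float64(0.25)) post [319.52727794 104.54245185]
seal [502.6503315  228.35066629 141.43768179] 317.8041008038002 267.429971636144 (array([502.9, 228.7]), 'dia', np.float64(49.5), 'fit', np.float64(0.4))
(array([ 7.88,  0.11, -0.06]), 'rz', np.float64(-0.002), 'tilt', array([ 0.,  0., -1.]), 'pos', array([502.7, 228.4, 141.4]), 'yaw_y', np.float64(1.718), 'j6', np.float64(-1.41), 't', 22.45)
```

View pics/w11.png

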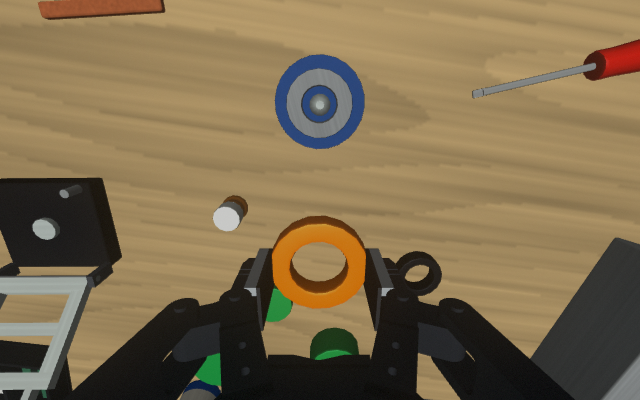

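>>> {"op": "play_rows", "data": {
  "steps": [
    {"claw": 0, "x": 4.5, "y": 0.1, "z": 0, "rx": 0, "ry": 0, "rz": 0},
    {"claw": 0, "x": 3.4, "y": 0, "z": 0, "rx": 0, "ry": 0, "rz": 0},
    {"claw": 0, "x": 0, "y": 0, "z": 0, "rx": 0, "ry": 0, "rz": 0},
    {"claw": 0, "x": 0, "y": 0, "z": 0, "rx": 0, "ry": 0, "rz": 0},
    {"claw": 0, "x": 0, "y": 0, "z": 4, "rx": 0, "ry": 0, "rz": 0},
    {"claw": 0, "x": 0, "y": 0, "z": 3, "rx": 0, "ry": 0, "rz": 0},
    {"claw": 0, "x": 0, "y": 0, "z": 2, "rx": 0, "ry": 0, "rz": 0},
    {"claw": 0, "x": 0, "y": 0, "z": 1.2, "rx": 0, "ry": 0, "rz": 0},
    {"claw": 0, "x": 0, "y": 0, "z": 0.7, "rx": 0, "ry": 0, "rz": 0},
    {"claw": 0, "x": 0, "y": 0, "z": 0, "rx": 0, "ry": 0, "rz": 0},
    {"claw": 0, "x": 0, "y": 0, "z": 0, "rx": 0, "ry": 0, "rz": 0}
  ]
}}

```text
t: 23.82
eef_pos: [424.4, 218.6, 32.9]
eef_rot: [-0.233, 3.132, 0.001]
ft_force: [-0.5, -0.4, 0.0]
gripper_width: 48.3
```

>>> {"op": "play_rows", "data": {
  "steps": [
    {"claw": 0, "x": 0, "y": 0, "z": 0.35, "rx": 0, "ry": 0, "rz": 0},
    {"claw": 0, "x": 0, "y": 0, "z": 0, "rx": 0, "ry": 0, "rz": 0},
    {"claw": 0, "x": 0, "y": 0, "z": 0, "rx": 0, "ry": 0, "rz": 0},
    {"claw": 1, "x": 0, "y": 0, "z": 0, "rx": 0, "ry": 0, "rz": 0},
    {"claw": 1, "x": 0, "y": 0, "z": 0, "rx": 0, "ry": 0, "rz": 0},
    {"claw": 1, "x": 0, "y": 0, "z": 0, "rx": 0, "ry": 0, "rz": 0},
    {"claw": 1, "x": 0, "y": 0, "z": 0, "rx": 0, "ry": 0, "rz": 0},
    {"claw": 1, "x": 0, "y": 0, "z": -3, "rx": 0, "ry": 0, "rz": 0},
    {"claw": 1, "x": 0, "y": 0, "z": -5, "rx": 0, "ry": 0, "rz": 0},
    {"claw": 1, "x": 0, "y": 0, "z": -4, "rx": 0, "ry": 0, "rz": 0},
    {"claw": 1, "x": 0, "y": 0, "z": 0, "rx": 0, "ry": 0, "rz": 0},
    {"claw": 1, "x": 0, "y": 0, "z": 0, "rx": 0, "ry": 0, "rz": 0}
  ]
}}

```text
t: 25.32
eef_pos: [423.8, 218.4, 148.4]
eef_rot: [0.233, -3.133, 0.0]
ft_force: [-0.2, -0.6, 0.8]
gripper_width: 85.5
```

Run:
```python
from h import *
c=cam('wrist'); im=eyes.grab_frame('wrist'); i=im.astype(int); s=arm.observe()
for z in (38,):
    u,v=px(c,(424.6,217.9,z)); print(u,v,circ(c,i,(i[...,2]>i[...,0]+80)&(i[...,1]>i[...,0]+30)&(i[...,2]>150)&(i[...,0]<60),z,u,v,60))
print(tool([584,343,140],1.72))
```

```text
317.2185773383058 196.70029789083497 (array([424.4, 219.1]), 'dia', np.float64(49.4), 'fit', np.float64(0.27))
(array([-17.71,   9.95,   0.78]), 'rz', np.float64(-0.001), 'tilt', array([-0.001, -0.   , -1.   ]), 'pos', array([423.6, 218.3, 148. ]), 'yaw_y', np.float64(1.719), 'j6', np.float64(-1.38), 't', 25.375)
```

Seal sits centred on the steel ring at the expected size. Now the black ring.

>>> {"op": "play_rows", "data": {
  "steps": [
    {"claw": 1, "x": -4, "y": 2.2, "z": 0, "rx": 0, "ry": 0, "rz": 0},
    {"claw": 1, "x": -5, "y": 3, "z": 0, "rx": 0, "ry": 0, "rz": 0},
    {"claw": 1, "x": -5, "y": 3, "z": 0, "rx": 0, "ry": 0, "rz": 0},
    {"claw": 1, "x": -3.7, "y": 1.8, "z": 1, "rx": 0, "ry": 0, "rz": 0},
    {"claw": 1, "x": 0, "y": 0, "z": 1, "rx": 0, "ry": 0, "rz": 0},
    {"claw": 1, "x": 0, "y": 0, "z": 0, "rx": 0, "ry": 0, "rz": 0},
    {"claw": 1, "x": 0, "y": 0, "z": 0, "rx": 0, "ry": 0, "rz": 0},
    {"claw": 1, "x": 0, "y": 0, "z": 0, "rx": 0, "ry": 0, "rz": 0}
  ]
}}

```text
t: 26.38
eef_pos: [584.1, 343.3, 129.6]
eef_rot: [-0.233, 3.132, 0.0]
ft_force: [0.1, 0.2, 0.1]
gripper_width: 85.4
```

Run:
```python
from h import *
c=cam('wrist'); im=eyes.grab_frame('wrist'); i=im.astype(int); cv2.imwrite("pics/w12.png",im); c2=cam('wrist'); print(c[1],c2[1])
u,v=px(c,(584,343,16)); q=circ(c,i,i.max(2)<85,16,u,v,42); print(u,v,q)
print(tool([*q[0],2],1.72))
```

```text
[502.27305248 331.42169024 271.86336674] [502.33314898 331.47562398 271.89054449]
317.49986617260356 194.50894716422943 (array([579.9, 347.6]), 'dia', np.float64(47.3), 'fit', np.float64(0.63))
(array([ 0.37,  0.47, 12.76]), 'rz', np.float64(-0.001), 'tilt', array([ 0.001,  0.   , -1.   ]), 'pos', array([584.2, 343.4, 129.6]), 'yaw_y', np.float64(1.719), 'j6', np.float64(-1.29), 't', 26.425)
```

View pics/w12.png

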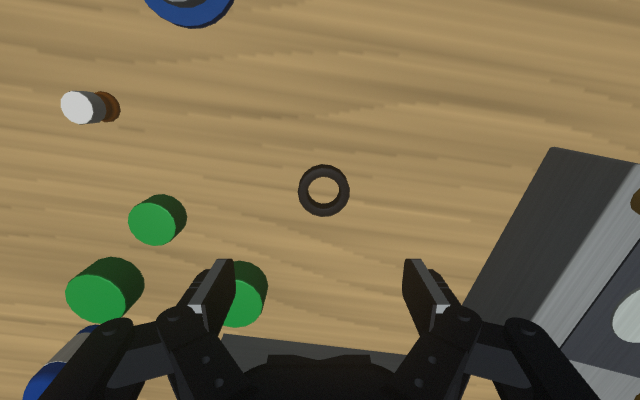

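>>> {"op": "play_rows", "data": {
  "steps": [
    {"claw": 1, "x": 0.38, "y": 0.46, "z": 5, "rx": 0, "ry": 0, "rz": 0},
    {"claw": 1, "x": 0, "y": 0, "z": 4, "rx": 0, "ry": 0, "rz": 0},
    {"claw": 1, "x": 0, "y": 0, "z": 2.5, "rx": 0, "ry": 0, "rz": 0},
    {"claw": 1, "x": 0, "y": 0, "z": 1.25, "rx": 0, "ry": 0, "rz": 0},
    {"claw": 1, "x": 0, "y": 0, "z": 0, "rx": 0, "ry": 0, "rz": 0},
    {"claw": 1, "x": 0, "y": 0, "z": 0, "rx": 0, "ry": 0, "rz": 0},
    {"claw": 0, "x": 0, "y": 0, "z": 0, "rx": 0, "ry": 0, "rz": 0},
    {"claw": 0, "x": 0, "y": 0, "z": 0, "rx": 0, "ry": 0, "rz": 0},
    {"claw": 0, "x": 0, "y": 0, "z": 0, "rx": 0, "ry": 0, "rz": 0},
    {"claw": 0, "x": 0, "y": 0, "z": 0, "rx": 0, "ry": 0, "rz": 0},
    {"claw": 0, "x": 0, "y": 0, "z": 0, "rx": 0, "ry": 0, "rz": 0},
    {"claw": 0, "x": 0, "y": 0, "z": 0, "rx": 0, "ry": 0, "rz": 0}
  ]
}}

```text
t: 27.92
eef_pos: [580.2, 347.8, 2.6]
eef_rot: [-0.233, 3.132, 0.001]
ft_force: [-1.7, -0.9, 8.3]
gripper_width: 44.9
```

>>> {"op": "play_rows", "data": {
  "steps": [
    {"claw": 0, "x": 0, "y": 0, "z": -3, "rx": 0, "ry": 0, "rz": 0},
    {"claw": 0, "x": 0, "y": 0, "z": -5.5, "rx": 0, "ry": 0, "rz": 0},
    {"claw": 0, "x": 0, "y": 0, "z": -5.5, "rx": 0, "ry": 0, "rz": 0},
    {"claw": 0, "x": 2.3, "y": -2.5, "z": 0, "rx": 0, "ry": 0, "rz": 0},
    {"claw": 0, "x": 2.5, "y": -3, "z": 0, "rx": 0, "ry": 0, "rz": 0},
    {"claw": 0, "x": 2.5, "y": -3, "z": 0, "rx": 0, "ry": 0, "rz": 0},
    {"claw": 0, "x": 2, "y": -2, "z": 0, "rx": 0, "ry": 0, "rz": 0},
    {"claw": 0, "x": 0, "y": 0, "z": 0, "rx": 0, "ry": 0, "rz": 0},
    {"claw": 0, "x": 0, "y": 0, "z": 0, "rx": 0, "ry": 0, "rz": 0},
    {"claw": 0, "x": 0, "y": 0, "z": 0, "rx": 0, "ry": 0, "rz": 0},
    {"claw": 0, "x": 0, "y": 0, "z": 0, "rx": 0, "ry": 0, "rz": 0}
  ]
}}

```text
t: 29.3
eef_pos: [503.6, 230.4, 141.2]
eef_rot: [0.234, -3.133, -0.0]
ft_force: [0.0, 1.2, -0.4]
gripper_width: 45.1
```

Run:
```python
from h import *
c=cam('wrist'); im=eyes.grab_frame('wrist'); i=im.astype(int); cv2.imwrite("pics/w13.png",im); c2=cam('wrist'); print(c[1],c2[1]); s=arm.observe()
u,v=px(c,(424.6,217.9,10)); print(circ(c,i,i[...,0]>i[...,2]+25,10,u,v,80))
u,v=px(c,(424.6,217.9,38)); print(circ(c,i,(i[...,2]>i[...,0]+80)&(i[...,1]>i[...,0]+30)&(i[...,2]>150)&(i[...,0]<60),38,u,v,60))
z=s['eef_pos'][2]-2.6+16; print('ring exp px',px(c,[*s['eef_pos'][:2],z]))
print(tool([424.5,217.9,142],1.72))
```

```text
[421.87918084 218.49220669 283.55170623] [421.8196254  218.41751361 283.55972535]
(array([424.5, 217.9]), 'dia', np.float64(77.8), 'fit', np.float64(0.24))
(array([424.9, 219.1]), 'dia', np.float64(49.8), 'fit', np.float64(0.22))
ring exp px [317.41233081 271.90604959]
(array([ 8.  , -0.06, -0.08]), 'rz', np.float64(-0.0), 'tilt', array([-0.,  0., -1.]), 'pos', array([503.5, 230.4, 141.2]), 'yaw_y', np.float64(1.72), 'j6', np.float64(-1.41), 't', 29.35)
```

View pics/w13.png

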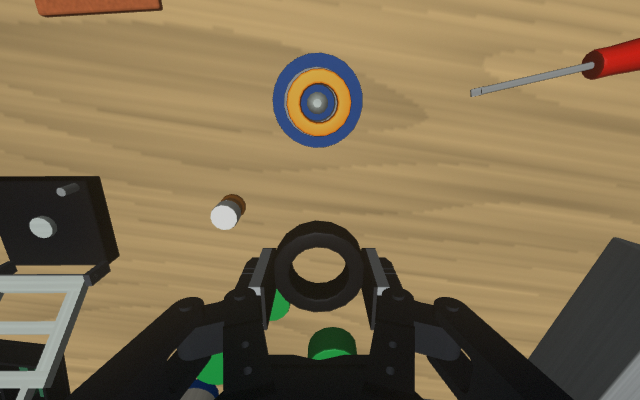

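>>> {"op": "play_rows", "data": {
  "steps": [
    {"claw": 0, "x": 4.5, "y": -0.05, "z": 0, "rx": 0, "ry": 0, "rz": 0},
    {"claw": 0, "x": 3.5, "y": 0, "z": 0, "rx": 0, "ry": 0, "rz": 0},
    {"claw": 0, "x": 0, "y": 0, "z": 0, "rx": 0, "ry": 0, "rz": 0},
    {"claw": 0, "x": 0, "y": 0, "z": 0, "rx": 0, "ry": 0, "rz": 0},
    {"claw": 0, "x": 0, "y": 0, "z": 4, "rx": 0, "ry": 0, "rz": 0},
    {"claw": 0, "x": 0, "y": 0, "z": 3, "rx": 0, "ry": 0, "rz": 0},
    {"claw": 0, "x": 0, "y": 0, "z": 2, "rx": 0, "ry": 0, "rz": 0},
    {"claw": 0, "x": 0, "y": 0, "z": 0.7, "rx": 0, "ry": 0, "rz": 0},
    {"claw": 0, "x": 0, "y": 0, "z": 0, "rx": 0, "ry": 0, "rz": 0},
    {"claw": 0, "x": 0, "y": 0, "z": 0, "rx": 0, "ry": 0, "rz": 0},
    {"claw": 0, "x": 0, "y": 0, "z": 0, "rx": 0, "ry": 0, "rz": 0}
  ]
}}

```text
t: 30.72
eef_pos: [424.8, 217.8, 45.1]
eef_rot: [-0.233, 3.132, 0.001]
ft_force: [-1.0, -0.3, -0.1]
gripper_width: 45.1
```

>>> {"op": "play_rows", "data": {
  "steps": [
    {"claw": 0, "x": 0, "y": 0, "z": 0.4, "rx": 0, "ry": 0, "rz": 0},
    {"claw": 0, "x": 0, "y": 0, "z": 0, "rx": 0, "ry": 0, "rz": 0},
    {"claw": 0, "x": 0, "y": 0, "z": 0, "rx": 0, "ry": 0, "rz": 0},
    {"claw": 1, "x": 0, "y": 0, "z": 0, "rx": 0, "ry": 0, "rz": 0},
    {"claw": 1, "x": 0, "y": 0, "z": 0, "rx": 0, "ry": 0, "rz": 0},
    {"claw": 1, "x": 0, "y": 0, "z": 0, "rx": 0, "ry": 0, "rz": 0},
    {"claw": 1, "x": 0, "y": 0, "z": 0, "rx": 0, "ry": 0, "rz": 0},
    {"claw": 1, "x": 0, "y": 0, "z": -3, "rx": 0, "ry": 0, "rz": 0},
    {"claw": 1, "x": 0, "y": 0, "z": -5, "rx": 0, "ry": 0, "rz": 0},
    {"claw": 1, "x": 0, "y": 0, "z": -3.5, "rx": 0, "ry": 0, "rz": 0},
    {"claw": 1, "x": 0, "y": 0, "z": 0, "rx": 0, "ry": 0, "rz": 0},
    {"claw": 1, "x": 0, "y": 0, "z": 0, "rx": 0, "ry": 0, "rz": 0}
  ]
}}

```text
t: 32.22
eef_pos: [424.0, 217.5, 154.8]
eef_rot: [0.233, -3.132, 0.0]
ft_force: [-0.5, -0.2, -0.4]
gripper_width: 85.4
```

Run:
```python
from h import *
c=cam('wrist'); im=eyes.grab_frame('wrist'); i=im.astype(int); cv2.imwrite("pics/w14.png",im)
u,v=px(c,(424.6,217.9,54)); print(circ(c,i,i.max(2)<85,54,u,v,42))
# cap from the w12 view pose is stale: aim at the first estimate
print(tool([633,193,140],1.72))
```

```text
(array([424.3, 218.1]), 'dia', np.float64(47.7), 'fit', np.float64(0.6))
(array([-20.32,  -5.51,   1.42]), 'rz', np.float64(-0.001), 'tilt', array([-0.001, -0.   , -1.   ]), 'pos', array([423.9, 217.5, 154.5]), 'yaw_y', np.float64(1.719), 'j6', np.float64(-1.38), 't', 32.275)
```

Black ring down (47.7 mm at z 54, centred). On to the smallest green cap.

>>> {"op": "play_rows", "data": {
  "steps": [
    {"claw": 1, "x": -4.3, "y": -1.1, "z": 0, "rx": 0, "ry": 0, "rz": 0},
    {"claw": 1, "x": -6, "y": -1.6, "z": 0, "rx": 0, "ry": 0, "rz": 0},
    {"claw": 1, "x": -6, "y": -1.6, "z": 0, "rx": 0, "ry": 0, "rz": 0},
    {"claw": 1, "x": -4, "y": -1.2, "z": 1, "rx": 0, "ry": 0, "rz": 0},
    {"claw": 1, "x": 0, "y": 0, "z": 0.5, "rx": 0, "ry": 0, "rz": 0},
    {"claw": 1, "x": 0, "y": 0, "z": 0, "rx": 0, "ry": 0, "rz": 0},
    {"claw": 1, "x": 0, "y": 0, "z": 0, "rx": 0, "ry": 0, "rz": 0},
    {"claw": 1, "x": 0, "y": 0, "z": 0, "rx": 0, "ry": 0, "rz": 0}
  ]
}}

```text
t: 33.28
eef_pos: [632.8, 193.7, 140.9]
eef_rot: [-0.234, 3.132, 0.0]
ft_force: [0.3, 0.4, 0.0]
gripper_width: 85.6
```

Run:
```python
from h import *
c=cam('wrist'); im=eyes.grab_frame('wrist'); i=im.astype(int); cv2.imwrite("pics/w15.png",im); c2=cam('wrist'); print(c[1],c2[1])
B,G,Rr=i[...,0],i[...,1],i[...,2]
u,v=px(c,(633,193,26)); q=circ(c,i,(G>120)&(G>Rr+50)&(G>B+50),26,u,v,50); print(u,v,q)
print(tool([*q[0],8],1.72))
```

```text
[551.02907863 181.70996321 283.22707998] [551.12939104 181.66942541 283.24990125]
317.1182957199184 194.29592135210515 (array([631.4, 197.1]), 'dia', np.float64(41.3), 'fit', np.float64(0.27))
(array([ 0.11,  0.37, 13.29]), 'rz', np.float64(0.0), 'tilt', array([ 0.001,  0.   , -1.   ]), 'pos', array([633. , 193.6, 140.9]), 'yaw_y', np.float64(1.72), 'j6', np.float64(-1.52), 't', 33.325)
```

View pics/w15.png

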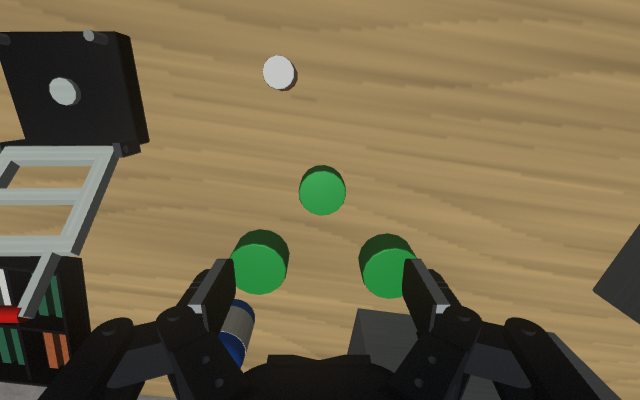

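>>> {"op": "play_rows", "data": {
  "steps": [
    {"claw": 1, "x": 0.1, "y": 0.36, "z": 5, "rx": 0, "ry": 0, "rz": 0},
    {"claw": 1, "x": 0, "y": 0, "z": 4, "rx": 0, "ry": 0, "rz": 0},
    {"claw": 1, "x": 0, "y": 0, "z": 3, "rx": 0, "ry": 0, "rz": 0},
    {"claw": 1, "x": 0, "y": 0, "z": 1.3, "rx": 0, "ry": 0, "rz": 0},
    {"claw": 1, "x": 0, "y": 0, "z": 0, "rx": 0, "ry": 0, "rz": 0},
    {"claw": 1, "x": 0, "y": 0, "z": 0, "rx": 0, "ry": 0, "rz": 0},
    {"claw": 0, "x": 0, "y": 0, "z": 0, "rx": 0, "ry": 0, "rz": 0},
    {"claw": 0, "x": 0, "y": 0, "z": 0, "rx": 0, "ry": 0, "rz": 0},
    {"claw": 0, "x": 0, "y": 0, "z": 0, "rx": 0, "ry": 0, "rz": 0},
    {"claw": 0, "x": 0, "y": 0, "z": 0, "rx": 0, "ry": 0, "rz": 0},
    {"claw": 0, "x": 0, "y": 0, "z": 0, "rx": 0, "ry": 0, "rz": 0},
    {"claw": 0, "x": 0, "y": 0, "z": 0, "rx": 0, "ry": 0, "rz": 0}
  ]
}}

```text
t: 34.83
eef_pos: [632.1, 196.8, 8.4]
eef_rot: [-0.233, 3.132, 0.0]
ft_force: [-1.3, -0.4, 7.2]
gripper_width: 42.1
```

>>> {"op": "play_rows", "data": {
  "steps": [
    {"claw": 0, "x": 0, "y": 0, "z": -3, "rx": 0, "ry": 0, "rz": 0},
    {"claw": 0, "x": 0, "y": 0, "z": -6, "rx": 0, "ry": 0, "rz": 0},
    {"claw": 0, "x": 0, "y": 0, "z": -6, "rx": 0, "ry": 0, "rz": 0},
    {"claw": 0, "x": 3, "y": 1.2, "z": 0, "rx": 0, "ry": 0, "rz": 0},
    {"claw": 0, "x": 4, "y": 2, "z": 0, "rx": 0, "ry": 0, "rz": 0},
    {"claw": 0, "x": 3.5, "y": 1, "z": 0, "rx": 0, "ry": 0, "rz": 0},
    {"claw": 0, "x": 1.7, "y": 0.95, "z": 0, "rx": 0, "ry": 0, "rz": 0},
    {"claw": 0, "x": 0, "y": 0, "z": 0, "rx": 0, "ry": 0, "rz": 0},
    {"claw": 0, "x": 0, "y": 0, "z": 0, "rx": 0, "ry": 0, "rz": 0},
    {"claw": 0, "x": 0, "y": 0, "z": 0, "rx": 0, "ry": 0, "rz": 0}
  ]
}}

```text
t: 36.08
eef_pos: [504.4, 229.4, 157.2]
eef_rot: [-0.232, 3.133, 0.0]
ft_force: [-0.8, 0.3, 0.1]
gripper_width: 41.5
```

Run:
```python
from h import *
c=cam('wrist'); im=eyes.grab_frame('wrist'); i=im.astype(int); cv2.imwrite("pics/w16.png",im); s=arm.observe()
B,G,Rr=i[...,0],i[...,1],i[...,2]
u,v=px(c,(424.6,217.9,10)); print(circ(c,i,B>Rr+25,10,u,v,80))
z=s['eef_pos'][2]-8.4+26; u,v=px(c,[*s['eef_pos'][:2],z]); print('cap',circ(c,i,(G>120)&(G>Rr+50)&(G>B+50),z,u,v,50))
print(tool([424.5,217.9,62.9],1.72))
```

```text
(array([424.5, 217.9]), 'dia', np.float64(77.8), 'fit', np.float64(0.25))
cap (array([503.5, 229.7]), 'dia', np.float64(41.6), 'fit', np.float64(0.21))
(array([8.05, 0.04, 9.43]), 'rz', np.float64(-0.001), 'tilt', array([ 0.,  0., -1.]), 'pos', array([504.2, 229.4, 157.2]), 'yaw_y', np.float64(1.719), 'j6', np.float64(-1.41), 't', 36.125)
```

>>> {"op": "play_rows", "data": {
  "steps": [
    {"claw": 0, "x": 4.5, "y": 0, "z": 0, "rx": 0, "ry": 0, "rz": 0},
    {"claw": 0, "x": 3.5, "y": 0, "z": 0, "rx": 0, "ry": 0, "rz": 0},
    {"claw": 0, "x": 0, "y": 0, "z": 0, "rx": 0, "ry": 0, "rz": 0},
    {"claw": 0, "x": 0, "y": 0, "z": 0, "rx": 0, "ry": 0, "rz": 0},
    {"claw": 0, "x": 0, "y": 0, "z": 4, "rx": 0, "ry": 0, "rz": 0},
    {"claw": 0, "x": 0, "y": 0, "z": 3, "rx": 0, "ry": 0, "rz": 0},
    {"claw": 0, "x": 0, "y": 0, "z": 1.5, "rx": 0, "ry": 0, "rz": 0},
    {"claw": 0, "x": 0, "y": 0, "z": 0.7, "rx": 0, "ry": 0, "rz": 0},
    {"claw": 0, "x": 0, "y": 0, "z": 0, "rx": 0, "ry": 0, "rz": 0},
    {"claw": 0, "x": 0, "y": 0, "z": 0, "rx": 0, "ry": 0, "rz": 0},
    {"claw": 0, "x": 0, "y": 0, "z": 0, "rx": 0, "ry": 0, "rz": 0}
  ]
}}

```text
t: 37.5
eef_pos: [424.7, 217.8, 66.0]
eef_rot: [-0.233, 3.132, 0.001]
ft_force: [-0.0, -1.3, 0.4]
gripper_width: 41.9
```

>>> {"op": "play_rows", "data": {
  "steps": [
    {"claw": 0, "x": 0, "y": 0, "z": 0.32, "rx": 0, "ry": 0, "rz": 0},
    {"claw": 0, "x": 0, "y": 0, "z": 0, "rx": 0, "ry": 0, "rz": 0},
    {"claw": 0, "x": 0, "y": 0, "z": 0, "rx": 0, "ry": 0, "rz": 0},
    {"claw": 1, "x": 0, "y": 0, "z": 0, "rx": 0, "ry": 0, "rz": 0},
    {"claw": 1, "x": 0, "y": 0, "z": 0, "rx": 0, "ry": 0, "rz": 0},
    {"claw": 1, "x": 0, "y": 0, "z": 0, "rx": 0, "ry": 0, "rz": 0},
    {"claw": 1, "x": 0, "y": 0, "z": 0, "rx": 0, "ry": 0, "rz": 0},
    {"claw": 1, "x": 0, "y": 0, "z": -3, "rx": 0, "ry": 0, "rz": 0},
    {"claw": 1, "x": 0, "y": 0, "z": -5, "rx": 0, "ry": 0, "rz": 0},
    {"claw": 1, "x": 0, "y": 0, "z": -5, "rx": 0, "ry": 0, "rz": 0},
    {"claw": 1, "x": -5, "y": 0, "z": 0, "rx": 0, "ry": 0, "rz": 0},
    {"claw": 1, "x": -3, "y": 0, "z": 0, "rx": 0, "ry": 0, "rz": 0}
  ]
}}

```text
t: 39.0
eef_pos: [505.2, 229.8, 193.3]
eef_rot: [-0.233, 3.13, 0.001]
ft_force: [-0.3, 0.3, 0.1]
gripper_width: 85.5
```

>>> {"op": "play_rows", "data": {
  "steps": [
    {"claw": 1, "x": 0, "y": 0, "z": 0, "rx": 0, "ry": 0, "rz": 0},
    {"claw": 1, "x": 0, "y": 0, "z": 0, "rx": 0, "ry": 0, "rz": 0},
    {"claw": 1, "x": 0, "y": 0, "z": 0, "rx": 0, "ry": 0, "rz": 0}
  ]
}}

```text
t: 39.38
eef_pos: [502.7, 229.5, 192.2]
eef_rot: [0.234, -3.132, 0.0]
ft_force: [-0.3, -0.5, -0.5]
gripper_width: 85.3
```

Run:
```python
from h import *
c=cam('wrist'); im=eyes.grab_frame('wrist'); i=im.astype(int); s=eyes.grab_frame('scene')
B,G,Rr=i[...,0],i[...,1],i[...,2]
u,v=px(c,(424.6,217.9,80)); print('cap',circ(c,i,(G>120)&(G>Rr+50)&(G>B+50),80,u,v,50))
a=cv2.resize(s[120:280,260:480],None,fx=2,fy=2,interpolation=cv2.INTER_CUBIC); b=im[0:320,140:500]
cv2.imwrite("pics/fin.png",np.hstack([a,b])); print(arm.observe()['t'])
```

```text
cap (array([424.1, 218.1]), 'dia', np.float64(41.3), 'fit', np.float64(0.25))
39.475
```

View pics/fin.png

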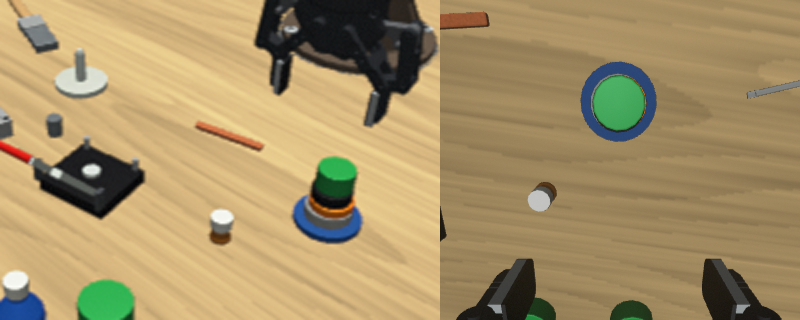

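The stack reads steel, orange, black, green, with the cap level and centred. The lid is open and the white mandrel is empty.

```bash
python3 -c "
from cell import arm
print(arm.hand_in())"
```

```text
the job is handed in; nothing more can be done
None
```

The seal pack is made up on the blue mandrel, bottom up: steel ring, orange seal, black ring, green cap. I swung the clamshell lid over by its red bar, released it at about 2 rad, and lifted the seal out. The job was handed in at about 39.5 s of the 134 s allowed; the hand-in gives no verdict.

**Last checks**
- **Stack:** the last picture shows the four pieces flat and in order. The cap top fits a circle at its full-down height, about 0.5 mm from the post axis. The seal and black ring were each measured within about 1.3 mm of the post when placed, and the steel ring was checked by picture only.
- **Lid and spare mandrel:** the lid is still open and the white mandrel is empty. I did not measure the lid's final angle.
- **Gripper:** it is open and clear of everything.
- **Cavity block:** I kept well away from it and it looked undisturbed when last seen, after the lid was opened. I did not measure its position again at the end.

**Readings that disagreed**
- **Finger opening:** it read 2–4 mm under the true diameter on every piece.
- **Fitted diameters:** circles fitted in the wrist pictures came out up to 3 mm small.
- **Lid force:** it reached about 34 N midway through the lid swing. I eased it with a small outward correction.
- **Early pictures:** positions taken while the arm was still settling were off by several mm, so I measured them again at rest before each grasp.

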